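# Scrap the broken pan handles through the sprung flap

### The arm

A 7-joint arm with a two-finger parallel gripper is mounted at the origin on the work surface. World frame = base frame: x ahead of the robot, y to its left, z up, the work surface at z = 0. Lengths are in m, angles in rad, forces in N, time in s.
With the tool pointing down it reaches from about 0.35 to 0.9 m from the base axis. Payload 8.1 kg.
Tool frame: the origin (TCP) lies midway between the tips of the shut fingers; the grasp point (between the pads) lies 19 mm behind it; z points along the fingers, y is the line along which they close (so a half turn about z gives the same grasp; the last joint's range is limited). The gripper opens to 92 mm and grips with 3 to 60 N. Pads are 19 mm wide; open, the fingers measure 130 mm over their backs; the gripper's body (75 mm by 190 mm) begins 47 mm behind the grasp point.
Start: joints at [1.208, 0.434, 0.025, 1.573, -0.012, 1.134, -0.075], TCP at [0.161, -0.604, 0.195] pointing down, gripper open.
Joint ranges: [-2.62, 2.62], [-0.44, 2.09], [-1.27, 1.32], [0.08, 2.57], [-1.32, 4.46], [0.12, 2], [-2.74, 2.74]. Speed limits (rad/s): [2.22, 2.22, 3.01, 3.01, 3.14, 3.14, 3.14].

### API

Orientations are given as a rotation vector (axis times angle).
In Python, from cell import arm gives the robot as it stands.
- The arm moves only by the tool send_rows, never from a script. Its argument "increments" is a list of rows, each a list of 3 entries, a list of its own where there are three numbers: the finger opening in cm, from 0 to 9.18, then the shift along the tool's x, y, z in cm, then the turn, a rotation vector about the tool's x, y, z in rad. A call has 1 to 5 rows; each row shifts and turns the commanded pose from where the row before left it, along the tool's axes as they then stand; what a row does not reach is not made up. A row lasts 1/10 s, in which the tool goes at most 50 mm and 8.59 degrees, less where a joint would pass 70% of its speed; a pose out of reach is approached as far as the arm can. A call is refused whole if a number of a shift passes 5 or a number of a turn 0.15, either way. A call with a gripper value outside its range is refused whole. The fingers move at their own pace and stop on an object; "force" is the grip in N (left out, the last holds). Time passes only in rows, so rows that do not move let the fingers close. It gives the time, the measured TCP pose, the force, the opening and the grip force at its end, in the units of the state.
- arm.observe(): the state, without advancing time (a new reading comes with each control period).
- arm.get_image(name): name is "scene" or "top"; returns the picture (400x640x3 uint8, red, green, blue); there is no depth.
- arm.camera_params(name): a dict with "camera_matrix" (3x3 intrinsics, pixels), "R" (3x3) and "t" (3): a world point X has camera coordinates R X + t. Camera axes: x right, y down, z forward; pixel columns grow to the right and rows downward; lengths in m; the calibration is good to about 2 mm. A picture is of the moment at which its call begins. camera_params takes no time and is no camera call.
- arm.sign_off(): hands the job in; it is judged then, once.
The state is a dict: "clock": time; "joints": joint angles; "dq": joint speeds; "joint_efforts": joint torques, N m; "position": TCP position; "ee_rot": TCP orientation; "force": force on the tool from outside, world axes, zero at the start; "ft_torque": the same for the moment, N m; "width": opening from 0.0 (shut) to 1.0 (fully open); "gripper_force": force on a finger pad.
Only numpy, scipy, OpenCV 4.12 (cv2) and the standard library are available. Lean on these libraries where they do the work, as an engineer would, in place of code of your own. Each camera call takes 0.05 s, during which the arm holds its last target. There are 200 camera calls.

### The job

Two of the four cast pan handles on the plywood board are broken: one has lost its rivet plate, the other its hanging eye. Scrap just those two, one at a time: push the sprung flap in the top of the grey scrap box well open, hold it open while you drop the handle through into the box, and let the flap spring shut before you bring the next. Leave the two whole handles and everything else where they are.

Things in the scene. Friction and masses are not known exactly. Their poses are not given: they have to be found in the camera images.
- scrap_box: Closed grey sheet-metal scrap box, fixed to the bench, 200 mm (its x) by 250 mm (its y) and 210 mm high, walls 6 mm; origin at the centre of its underside, z up. In its top is an opening 120 mm (x) by 180 mm (y), centred, filled by a bare steel flap; inside is one empty space down to the floor. Nothing stands on top.
- slot (a point): Centre of the box's top opening, level with its top face (210 mm above the bench); axes as the box's.
- hinge_mid (a point): Middle of the flap's hinge, on the box's +x edge of the opening, level with the top face (60 mm from the slot centre along the box's x). The hinge runs along the box's y; the flap reaches 117 mm from it towards -x. Handle axis 50 mm from the hinge and fingertips 45 mm below the top open it about 60 degrees at about 10 N; a handle let go there slides off its free edge.
- flap (a joint): Angle of the sprung flap, rad: 0 shut and flush with the box top, grows as it swings down into the box, stop at 1.35. A spring (about 0.28 N m to start it moving, about 0.5 N m at 1 rad) shuts it when let go; a handle laid on the shut flap does not open it. Push it open from above, e.g. with the fingertips that hold a handle lengthways along the hinge.
- board: Plywood board fixed to the bench, 220 x 440 mm, 12 mm thick, on which the four handles and a wire brush lie side by side, about 85 mm apart; origin at the centre of its underside.
- broken_a: Reject: pan handle broken at its +x end, about 125 mm long, bare cast aluminium. Bar 20 mm wide (y) and 16 mm thick, upper face 16 mm above the origin; origin at the middle of the bar's length, on its underside; x along the bar, z up. Lies flat. Has its hanging eye (32 mm disc with a hole, -x end); no rivet plate, but a jagged stump at x = +54 mm. About 110 g.
- broken_b: Reject: pan handle broken at its -x end, about 130 mm long, bare cast aluminium. Bar 20 mm wide (y) and 16 mm thick, upper face 16 mm above the origin; origin at the middle of the bar's length, on its underside; x along the bar, z up. Lies flat. Has its rivet plate (44 mm wide, 30 long, 8 thick, +x end, to x = +74 mm); no hanging eye, but a jagged stump at x = -54 mm. About 110 g.
- whole_a: Good pan handle, complete, about 175 mm long, bare cast aluminium. Bar 20 mm wide (y) and 16 mm thick, upper face 16 mm above the origin; origin at the middle of the bar's length, on its underside; x along the bar, z up. Lies flat. It has both a hanging eye (-x) and a rivet plate (+x). To be left where it lies.
- whole_b: Good pan handle, complete, about 175 mm long, bare cast aluminium. Bar 20 mm wide (y) and 16 mm thick, upper face 16 mm above the origin; origin at the middle of the bar's length, on its underside; x along the bar, z up. Lies flat. It has both a hanging eye (-x) and a rivet plate (+x). To be left where it lies.
- wire_brush: Wire brush, 150 x 26 x 26 mm, wooden back, lying on the board among the handles. A bystander; origin near its underside.
- bowl: Copper bowl, 110 mm across, 50 mm high. A bystander; origin near its underside.
- jar: Amber glass jar with steel lid, 64 mm across, 85 mm high. A bystander; origin near its underside.
- wheel: Buffing wheel lying flat, 100 mm across, 30 mm thick. A bystander; origin near its underside.
- mallet: Hammer lying on the bench. A bystander; origin near its underside.
- compound_bar: Bar of polishing compound, 90 x 45 x 40 mm. A bystander; origin near its underside.
- mug: White mug, 80 mm across, 90 mm high. A bystander; origin near its underside.
Not all that is in view belongs to the job. What is shaped like the broken_a but pink or purple is not meant.

How it is judged:
By the outcome, as a careful person would: the job done as asked, in the order asked, and still so for the second after the job is handed in, with the robot touching nothing.
It also fails if it takes over 67 s, if anything falls off the work surface, if the arm or the gripper's body presses on something with over 40 N, if the wrist force passes 120 N, or if a joint passes its speed limit or range.

## Working session

There is one attempt and no reset: what is moved stays moved. The work goes in short steps, Python scripts to look and compute and a tool call to move; the robot and the scene stay as the last step left them, time stands still between calls to the robot, and variables do not carry over. Pictures are saved under pics/ and viewed, at most 10 in all, crops included, and the job is handed in when it is done.

Besides the shell and the picture viewer there is one more tool, called after "Emit:" in YAML: its name, and indented under it one key for each argument. send_rows: Moves the arm, as the interface text tells. Its arguments: {"type":"object","properties":{"increments":{"type":"array"},"force":{"type":"number"}},"required":["increments"]}

```bash
mkdir -p pics; ls; python3 - <<'E'
from cell import arm
import cv2
for n in ("scene","top"):
    cv2.imwrite(f"pics/{n}0.png",arm.get_image(n)[:,:,::-1]); p=arm.camera_params(n); print(n,p)
print(arm.observe())
E
```

```text
pics
scene {'camera_matrix': array([[420.58736456,   0.        , 324.82634603],
       [  0.        , 420.58736456, 200.91668527],
       [  0.        ,   0.        ,   1.        ]]), 'R': array([[ 0.83780771,  0.54590569,  0.00807564],
       [ 0.40038889, -0.60429111, -0.68885484],
       [-0.37116974,  0.58036129, -0.72485432]]), 't': array([-0.32627728, -0.17986735,  1.56947694])}
top {'camera_matrix': array([[466.72005929,   0.        , 323.70569423],
       [  0.        , 466.72005929, 196.09631196],
       [  0.        ,   0.        ,   1.        ]]), 'R': array([[ 0.02533517, -0.99967796, -0.00144879],
       [-0.98114292, -0.02458759, -0.19171339],
       [ 0.19161603,  0.00627856, -0.98144989]]), 't': array([-0.14512707,  0.52126584,  1.38538399])}
{'clock': 0.1, 'joints': array([ 1.20841241,  0.43512805,  0.02495149,  1.57400635, -0.01158028,
        1.13398043, -0.07506876]), 'dq': array([-2.40954455e-04, -7.79230702e-04, -2.72577677e-04, -2.20556647e-03,
       -1.31634584e-05, -1.19529451e-05,  3.13746728e-04]), 'joint_efforts': array([ 3.20300940e-03, -6.69129467e+01,  9.88035388e-01, -3.15146041e+01,
       -6.06016908e-02,  3.75270413e-02,  3.81807627e-05]), 'position': array([ 0.16036876, -0.60356262,  0.19463882]), 'ee_rot': array([-3.11379860e+00, -4.06732047e-01,  4.87291076e-04]), 'force': array([-0.3848075 ,  0.05571072,  0.57416412]), 'ft_torque': array([-0.0243329 ,  0.00314191, -0.00102357]), 'gripper_force': 0.0, 'width': 1.004115272971972}
```

View pics/scene0.png

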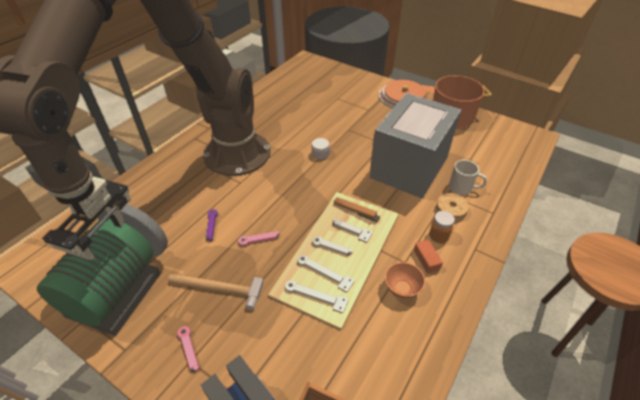

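View pics/top0.png

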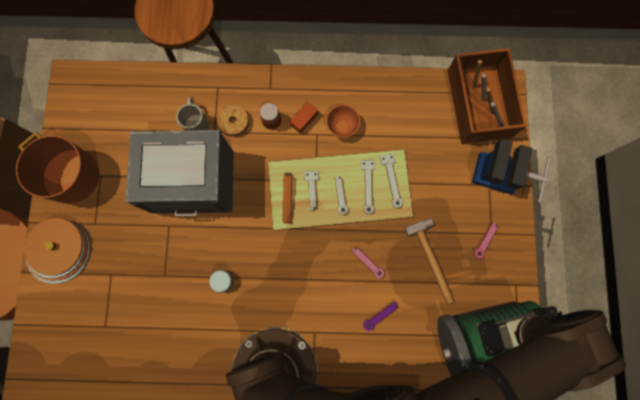

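The scene view shows the handles on the board and the box at (415,140). The top view shows these things that could be taken for a reject:
- (312,190): plate at the top, no eye, so broken_b.
- (341,195): eye at the bottom, no plate, so broken_a.
- (368,186) and (391,180): both whole.
- Pink at (368,263) and (487,240), and purple at (381,316): decoys.

The brush is at (288,198) and the flap at (173,166).

```bash
python3 - <<'E'
import cv2
im=cv2.imread("pics/top0.png")
cv2.imwrite("pics/c1.png",cv2.resize(im[145:235,265:415],None,fx=5.33,fy=5.33,interpolation=cv2.INTER_CUBIC))
cv2.imwrite("pics/c2.png",cv2.resize(im[125:220,120:240],None,fx=6,fy=6,interpolation=cv2.INTER_CUBIC))
E
```

```text
(no output)
```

View pics/c1.png

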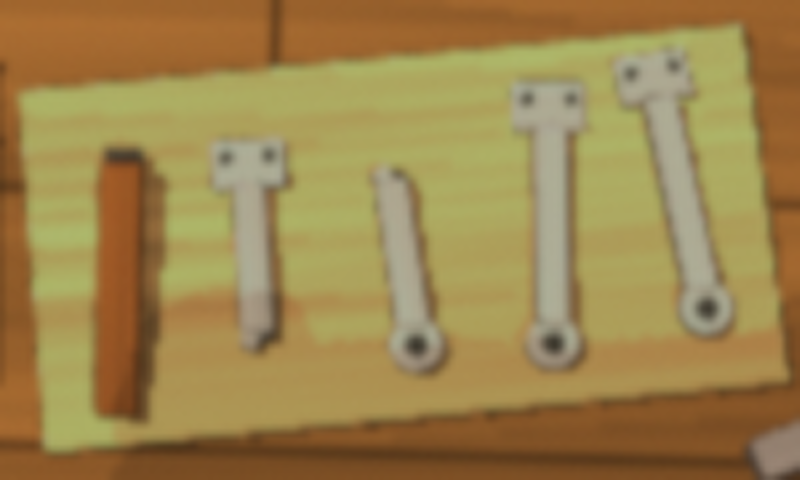

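View pics/c2.png

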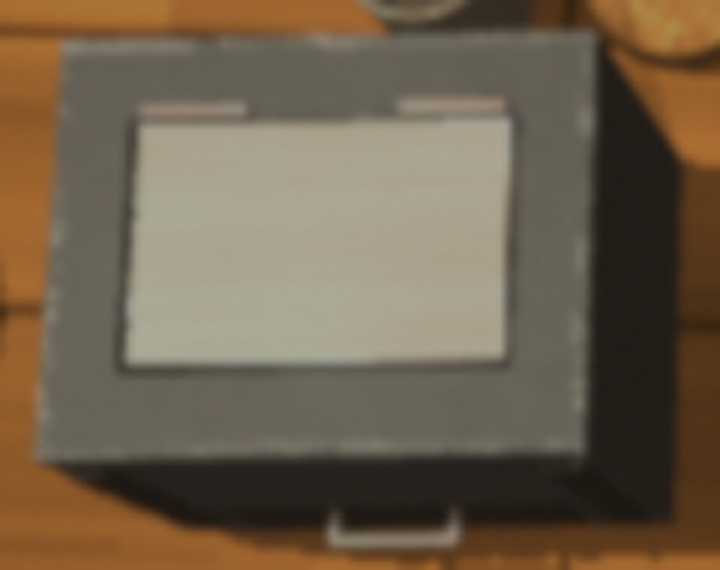

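```bash
cat > h.py <<'E'
import numpy as np
from cell import arm
from scipy.spatial.transform import Rotation as R
def ray(n,uv,z):
    p=arm.camera_params(n); K=np.array(p["camera_matrix"]);Rm=np.array(p["R"]);t=np.array(p["t"])
    c=-Rm.T@t; d=Rm.T@np.linalg.inv(K)@np.array([*uv,1.]); return c+d*(z-c[2])/d[2]
def proj(n,X):
    p=arm.camera_params(n); q=p["camera_matrix"]@(p["R"]@np.array(X)+p["t"]); return q[:2]/q[2]
def togo(target,yaw_close):
    """shift in tool axes (cm), turn (tool z) to bring TCP down-pointing with y axis along yaw"""
    s=arm.observe(); Rt=R.from_rotvec(s["ee_rot"]); M=Rt.as_matrix()
    y=np.array([np.cos(yaw_close),np.sin(yaw_close),0]); 
    if y@M[:,1]<0: y=-y
    z=np.array([0,0,-1.]); D=np.c_[np.cross(y,z),y,z]
    print("tool x,y axes",M.T[:2].round(3).tolist(),"shift cm",(M.T@(np.array(target)-s["position"])*100).round(2),"turn",(Rt.inv()*R.from_matrix(D)).as_rotvec().round(3),"clk",s["clock"],"w",s["width"])
E
python3 - <<'E'
from h import *
np.set_printoptions(precision=4,suppress=True)
f=16/3.
def c1(u,v,z): return ray("top",(265+(u+.5)/f-.5,145+(v+.5)/f-.5),z)
def c2(u,v,z): return ray("top",(120+(u+.5)/6-.5,125+(v+.5)/6-.5),z)
for n,pts in dict(b_stump=(258,345,.02),b_plate=(250,142,.02),b_bar1=(253,190,.028),b_bar2=(257,325,.028),pl_l=(213,165,.02),pl_r=(287,165,.02),a_stump=(388,170,.024),a_bar1=(394,195,.028),a_bar2=(411,315,.028),a_eyec=(417,345,.024),a_eyeend=(420,373,.02)).items(): print(n,c1(*pts))
print("brd",[c1(*p,.012) for p in((22,92),(742,25),(788,382),(46,450))])
B=[c2(*p,.21) for p in((62,42),(597,35),(585,455),(38,458))]; O=[c2(*p,.21) for p in((135,118),(513,115),(507,362),(122,368))]
print("box",B,np.mean(B,0));print("op",O,np.mean(O,0))
print("brush",c1(122,155,.038),c1(120,415,.038))
E
```

```text
b_stump [ 0.4879 -0.0993  0.02  ]
b_plate [ 0.6102 -0.0909  0.02  ]
b_bar1 [ 0.5791 -0.0938  0.028 ]
b_bar2 [ 0.4984 -0.0986  0.028 ]
pl_l [ 0.5956 -0.0693  0.02  ]
pl_r [ 0.5967 -0.1133  0.02  ]
a_stump [ 0.5941 -0.1733  0.024 ]
a_bar1 [ 0.5781 -0.177   0.028 ]
a_bar2 [ 0.5065 -0.1883  0.028 ]
a_eyec [ 0.4895 -0.1923  0.024 ]
a_eyeend [ 0.4737 -0.1945  0.02  ]
brd [array([0.6397, 0.0474, 0.012 ]), array([ 0.6923, -0.3855,  0.012 ]), array([ 0.475 , -0.4109,  0.012 ]), array([0.4239, 0.023 , 0.012 ])]
box [array([0.6643, 0.4151, 0.21  ]), array([0.6739, 0.1652, 0.21  ]), array([0.4743, 0.157 , 0.21  ]), array([0.4667, 0.4053, 0.21  ])] [0.5698 0.2857 0.21  ]
op [array([0.6282, 0.3773, 0.21  ]), array([0.634 , 0.2016, 0.21  ]), array([0.5166, 0.1957, 0.21  ]), array([0.5094, 0.3713, 0.21  ])] [0.5721 0.2865 0.21  ]
brush [ 0.5959 -0.0166  0.038 ] [ 0.4421 -0.0216  0.038 ]
```

The crop confirms it: broken_b is at crop (255,245) and broken_a at (403,270). Both carry the right missing end, and the hinge strips are on the far (+x) side of the box. The measured sizes agree: box 250 x 198 mm, opening 176 x 118 mm, plate 44 mm. I'm going for broken_b first, gripping near its centre of mass at (0.551,-0.095).

Emit:
send_rows:
  increments:
    - [5,[0,0,-4.5],[0,0,0]]
    - [5,[3.6,-2.7,0],[0,0,0]]
    - [5,[3.6,-2.7,0],[0,0,0]]
    - [5,[3.6,-2.7,0],[0,0,0]]
    - [5,[3.6,-2.7,0],[0,0,0]]
  force: 30

```text
clock: 0.6
position: [0.2726, -0.461, 0.2401]
ee_rot: [-3.115, -0.406, 0.0]
force: [0.6, -0.1, 0.3]
width: 0.615
gripper_force: 0.0
```

Emit:
send_rows:
  increments:
    - [5,[3.6,-2.7,0],[0,0,0]]
    - [5,[3.6,-2.7,0],[0,0,0]]
    - [5,[3.6,-2.7,0],[0,0,0]]
    - [5,[3.6,-2.7,0],[0,0,0]]
    - [5,[3.6,-2.7,0],[0,0,0]]

```text
clock: 1.1
position: [0.4119, -0.2843, 0.2402]
ee_rot: [-3.115, -0.407, 0.0]
force: [0.7, -0.2, 0.2]
width: 0.546
gripper_force: 0.0
```

Emit:
send_rows:
  increments:
    - [5,[3.6,-2.7,0],[0,0,0]]
    - [5,[3.6,-2.7,0],[0,0,0]]
    - [5,[3.6,-2.7,0],[0,0,0]]
    - [5,[3.6,-2.7,2],[0,0,0.1]]
    - [5,[0,0,3],[0,0,0.1]]

```text
clock: 1.6
position: [0.5274, -0.1377, 0.191]
ee_rot: [-3.137, -0.101, -0.009]
force: [0.3, 0.3, -0.3]
width: 0.542
gripper_force: 0.0
```

```bash
python3 -c "
from h import *
togo([.551,-.095,.014],.064+np.pi/2);print(arm.observe()['position'])"
```

```text
tool x,y axes [[0.998, 0.064, 0.006], [0.064, -0.998, -0.002]] shift cm [ 2.53 -4.07 17.72] turn [-0.002 -0.006  0.   ] clk 1.6 w 0.5421890723474235
[ 0.52743121 -0.13773924  0.19100234]
```

Emit:
send_rows:
  increments:
    - [5,[1.3,-2.0,3],[0,0,0]]
    - [5,[1.2,-2.0,3],[0,0,0]]
    - [5,[0,0,3],[0,0,0]]
    - [5,[0,0,0],[0,0,0]]

```text
clock: 2.0
position: [0.5422, -0.1022, 0.0965]
ee_rot: [-3.139, -0.096, 0.012]
force: [-0.5, -0.0, -0.7]
width: 0.546
gripper_force: 0.0
```

```bash
python3 -c "
from h import *
import cv2
togo([.551,-.095,.014],.064+np.pi/2)
a=cv2.resize(arm.get_image('top')[135:245,250:400,::-1],None,fx=4,fy=4);b=cv2.resize(arm.get_image('scene')[160:330,260:430,::-1],(440,440))
cv2.imwrite('pics/p1.png',np.hstack([a[:440],b])[:, :800] if a.shape[1]+440<=800 else np.hstack([cv2.resize(a,(400,293)),cv2.resize(b,(293,293))]))
d=lambda n,X:print(n,proj(n,X)); 
[d(n,X) for n in('top','scene') for X in([.551,-.095,.028],)]"
```

```text
tool x,y axes [[0.998, 0.061, -0.008], [0.061, -0.998, -0.002]] shift cm [ 0.99 -0.66  8.24] turn [-0.002  0.008 -0.003] clk 2.0 w 0.5455567733858332
top [312.14413448 188.95744552]
scene [352.13199146 226.63943591]
```

View pics/p1.png

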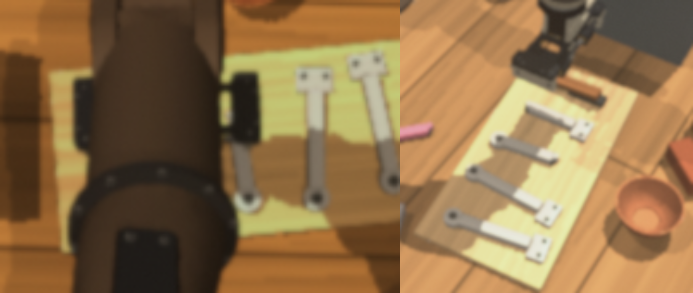

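Emit:
send_rows:
  increments:
    - [5,[0.5,-0.3,1.5],[0,0,0]]
    - [5,[0.5,-0.3,1.5],[0,0,0]]
    - [5,[0,0,0],[0,0,0]]
    - [5,[0,0,0],[0,0,0]]

```text
clock: 2.5
position: [0.5548, -0.0966, 0.0701]
ee_rot: [-3.14, -0.094, 0.001]
force: [0.2, 0.1, -1.2]
width: 0.549
gripper_force: 0.0
```

```bash
python3 -c "
from h import *
togo([.551,-.095,.014],.064+np.pi/2);print(arm.observe()['dq'])"
```

```text
tool x,y axes [[0.998, 0.06, -0.001], [0.06, -0.998, -0.0]] shift cm [-0.36 -0.18  5.61] turn [-0.     0.001 -0.004] clk 2.5 w 0.5485629807919913
[ 0.00379759 -0.01382567 -0.00322871 -0.00368991  0.00127131  0.00265262
  0.00276281]
```

Emit:
send_rows:
  increments:
    - [5,[-0.3,-0.2,2.5],[0,0,0]]
    - [5,[0,0,2],[0,0,0]]
    - [5,[0,0,1.1],[0,0,0]]
    - [5,[0,0,0],[0,0,0]]
    - [5,[0,0,0],[0,0,0]]

```text
clock: 3.0
position: [0.5523, -0.0949, 0.015]
ee_rot: [3.14, 0.094, 0.001]
force: [-0.0, 0.1, 0.1]
width: 0.544
gripper_force: 0.0
```

Emit:
send_rows:
  increments:
    - [1,[0,0,0],[0,0,0]]
    - [1,[0,0,0],[0,0,0]]
    - [1,[0,0,0],[0,0,0]]
    - [1,[0,0,0],[0,0,0]]
    - [1,[0,0,0],[0,0,0]]
  force: 35

```text
clock: 3.5
position: [0.5518, -0.0949, 0.0145]
ee_rot: [3.14, 0.094, 0.0]
force: [0.3, -0.2, 0.8]
width: 0.159
gripper_force: 0.0
```

Emit:
send_rows:
  increments:
    - [1,[0,0,0],[0,0,0]]
    - [1,[0,0,0],[0,0,0]]

```text
clock: 3.7
position: [0.5518, -0.0948, 0.0143]
ee_rot: [3.14, 0.094, -0.0]
force: [0.2, 0.1, 0.2]
width: 0.109
gripper_force: 0.0
```

```bash
python3 -c "
from h import *
import cv2
a=cv2.resize(arm.get_image('scene')[160:270,290:430,::-1],None,fx=5,fy=5,interpolation=cv2.INTER_CUBIC)
cv2.imwrite('pics/p2.png',a);print(arm.observe())"
```

```text
{'clock': 3.75, 'joints': array([ 0.23556623,  0.55750803, -0.22330083,  1.90396451,  0.18305504,
        0.69963107, -1.60658561]), 'dq': array([-0.00061307, -0.00013971,  0.0019076 , -0.00060156,  0.00106706,
       -0.00061081, -0.00178552]), 'joint_efforts': array([ 3.45755361e-03, -6.59674144e+01, -3.08217064e+00, -2.20996660e+01,
       -1.10459820e-02, -7.95973744e-02,  1.99350102e-04]), 'position': array([ 0.55178008, -0.09483972,  0.01430122]), 'ee_rot': array([ 3.14013685e+00,  9.37822551e-02, -3.47704481e-06]), 'force': array([-0.27522633, -0.28673465, -0.07491028]), 'ft_torque': array([0.06339637, 0.00685989, 0.03074711]), 'gripper_force': 0.0, 'width': 0.11098940272900576}
```

View pics/p2.png

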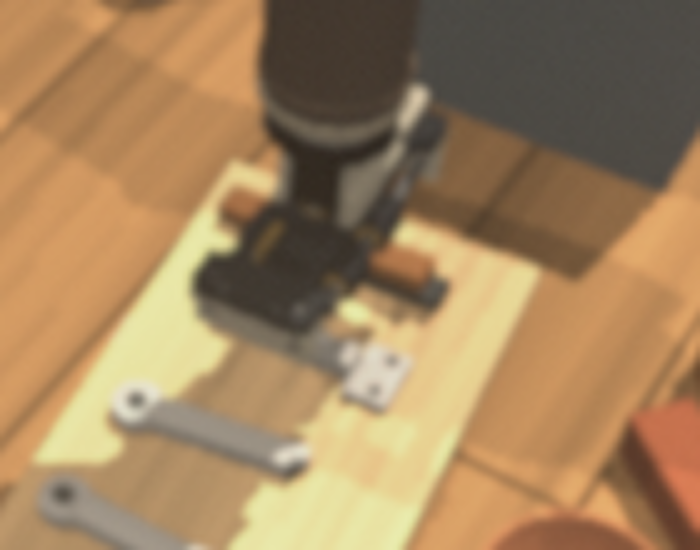

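```bash
python3 -c "
from h import *
np.set_printoptions(precision=4,suppress=True)
c=lambda X:((proj('scene',X)-[290,160])*5+2).round(0)
print('tcp',c([.5518,-.0948,.0143]),'body bottom',c([.5518,-.0948,.08]),c([.589,0,.08]),c([.589,-.19,.08]))
print('bar',c([.488,-.0995,.028]),c([.58,-.094,.028]),'plate',c([.597,-.092,.02]))
r=lambda u,v,z:ray('scene',(290+(u-2)/5,160+(v-2)/5),z)
print(r(375,375,.02),r(197,298,.028),r(205,310,.012))
for p in [(137,402),(290,455)]: print('a',r(*p,.024))
"
```

```text
tcp [313. 350.] body bottom [319. 279.] [449. 208.] [290. 412.]
bar [222. 297.] [355. 354.] plate [380. 372.]
[ 0.5956 -0.0952  0.02  ] [ 0.4755 -0.1087  0.028 ] [ 0.4778 -0.1025  0.012 ]
a [ 0.4883 -0.1949  0.024 ]
a [ 0.5849 -0.1782  0.024 ]
```

The crop shows the gripper body at about (270,280) and the bar along (200,300)–(350,365). No finger is visible straddling the bar, and the opening reads 1 cm, so nothing is gripped. I'll overlay the expected geometry to see why.

```bash
python3 -c "
from h import *
import cv2
s=arm.observe();M=R.from_rotvec(s['ee_rot']).as_matrix();t=s['position']
a=cv2.resize(arm.get_image('scene')[175:255,300:400,::-1],None,fx=7.4,fy=7.4,interpolation=cv2.INTER_CUBIC)
a=cv2.convertScaleAbs(a,alpha=1.7,beta=15)
P=lambda X:tuple(int(i) for i in (proj('scene',X)-[300,175])*7.4+3.2)
def box(lo,hi,f,col):
    import itertools
    C=list(itertools.product(*zip(lo,hi)))
    for i in range(8):
        for j in range(i):
            if sum(C[i][k]!=C[j][k] for k in range(3))==1: cv2.line(a,P(f(C[i])),P(f(C[j])),col,1)
tool=lambda p:t+M@np.array(p)
box((-.0375,-.095,-.11),(.0375,.095,-.066),tool,(0,0,255))
box((-.0095,-.005,-.066),(.0095,.005,0),tool,(0,255,0))
cb,sb=np.cos(.064),np.sin(.064)
hb=lambda p:np.array([.539+cb*p[0]-sb*p[1],-.096+sb*p[0]+cb*p[1],.012+p[2]])
box((-.054,-.01,0),(.054,.01,.016),hb,(255,0,0))
cv2.imwrite('pics/p3.png',a)"
```

```text
(no output)
```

View pics/p3.png

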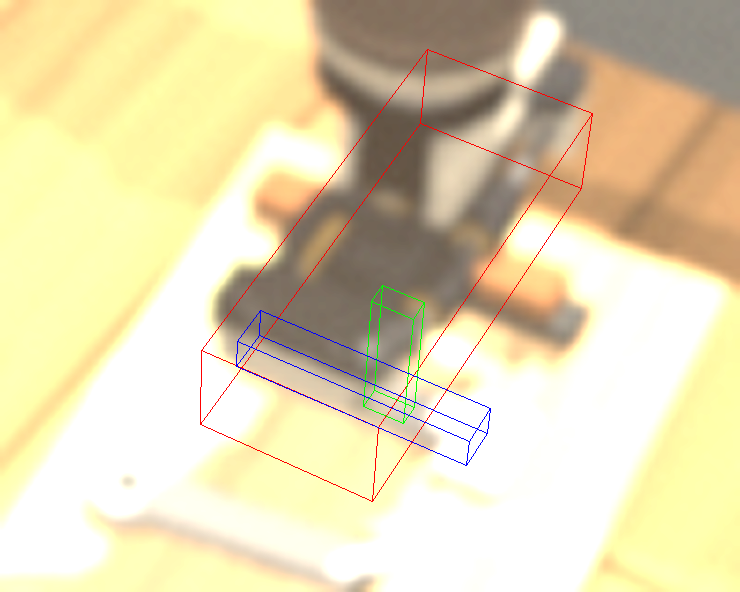

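Emit:
send_rows:
  increments:
    - [5,[0,0,0],[0,0,0]]
    - [5,[0,0,0],[0,0,0]]
    - [5,[0,0,0],[0,0,0]]
    - [5,[0,0,0],[0,0,0]]
    - [5,[0,0,0.3],[0,0,0]]

```text
clock: 4.3
position: [0.5521, -0.0948, 0.0115]
ee_rot: [3.14, 0.094, 0.001]
force: [0.7, 1.1, -0.2]
width: 0.496
gripper_force: 0.0
```

Emit:
send_rows:
  increments:
    - [5,[0,0,0],[0,0,0]]
    - [5,[0,0,0.2],[0,0,0]]
    - [5,[0,0,0],[0,0,0]]

```text
clock: 4.6
position: [0.5515, -0.0948, 0.009]
ee_rot: [-3.14, -0.094, 0.001]
force: [-0.4, 0.2, -0.3]
width: 0.543
gripper_force: 0.0
```

Emit:
send_rows:
  increments:
    - [5,[0,0,0.3],[0,0,0]]
    - [5,[0,0,0.3],[0,0,0]]
    - [5,[0,0,0],[0,0,0]]

```text
clock: 4.9
position: [0.5514, -0.0948, 0.0028]
ee_rot: [-3.14, -0.094, 0.001]
force: [0.3, -0.2, 0.7]
width: 0.541
gripper_force: 0.0
```

Emit:
send_rows:
  increments:
    - [1,[0,0,0],[0,0,0]]
    - [1,[0,0,0],[0,0,0]]
    - [1,[0,0,0],[0,0,0]]
    - [1,[0,0,0],[0,0,0]]
    - [1,[0,0,0],[0,0,0]]

```text
clock: 5.4
position: [0.5518, -0.0948, 0.0034]
ee_rot: [3.14, 0.094, 0.0]
force: [0.1, -0.1, 0.5]
width: 0.159
gripper_force: 0.0
```

Emit:
send_rows:
  increments:
    - [5,[0,0,0],[0,0,0]]
    - [5,[0,0,0],[0,0,0]]
    - [5,[0,0,0],[0,0,0]]
    - [5,[0,0,0.2],[0,0,0]]
    - [5,[0,0,0.3],[0,0,0]]

```text
clock: 5.9
position: [0.5519, -0.0948, -0.0017]
ee_rot: [3.14, 0.094, 0.001]
force: [-0.4, -0.3, 0.4]
width: 0.526
gripper_force: 0.0
```

Emit:
send_rows:
  increments:
    - [5,[0,0,0.3],[0,0,0]]
    - [5,[0,0,0],[0,0,0]]
    - [5,[0,0,0],[0,0,0]]

```text
clock: 6.2
position: [0.5517, -0.0948, -0.0049]
ee_rot: [-3.14, -0.094, 0.001]
force: [-0.4, 1.6, -0.1]
width: 0.544
gripper_force: 0.0
```

Emit:
send_rows:
  increments:
    - [5,[0,0,0.3],[0,0,0]]
    - [5,[0,0,0],[0,0,0]]
    - [5,[0,0,0],[0,0,0]]

```text
clock: 6.5
position: [0.5517, -0.0948, -0.0077]
ee_rot: [3.14, 0.094, -0.0]
force: [-0.4, 0.2, -0.9]
width: 0.542
gripper_force: 0.0
```

The reported z is now below the board top and there is still no contact, so the TCP reading is offset. I'll measure the real fingers from an open/shut image difference.

```bash
python3 -c "
from h import *
import cv2
for n in('scene','top'): cv2.imwrite('pics/o_%s.png'%n,arm.get_image(n)[:,:,::-1])"
```

Emit:
send_rows:
  increments:
    - [9.1,[0,0,-2.5],[0,0,0]]
    - [9.1,[0,0,-2.5],[0,0,0]]
    - [9.1,[0,0,0],[0,0,0]]
    - [9.1,[0,0,0],[0,0,0]]
    - [9.1,[0,0,0],[0,0,0]]

```text
clock: 7.1
position: [0.5512, -0.0948, 0.0417]
ee_rot: [3.14, 0.094, -0.002]
force: [0.1, -0.2, 0.4]
width: 0.932
gripper_force: 0.0
```

```bash
cat > ov.py <<'E'
from h import *
import cv2, itertools
def overlay(a,n,x0,y0,f,off,w):
    s=arm.observe();M=R.from_rotvec(s['ee_rot']).as_matrix();t=s['position']+np.array(off)
    P=lambda X:tuple(int(i) for i in (proj(n,X)-[x0,y0])*f+f/2)
    def box(lo,hi,col):
        C=[(c,t+M@np.array(c)) for c in itertools.product(*zip(lo,hi))]
        for (c,p),(d,q) in itertools.combinations(C,2):
            if sum(i!=j for i,j in zip(c,d))==1: cv2.line(a,P(p),P(q),col,1)
    for sg in(-1,1): box((-.0095,sg*w/2,-.066),(.0095,sg*(w/2+.019),0),(0,255,0))
    box((-.0375,-.095,-.11),(.0375,.095,-.066),(0,0,255))
E
python3 - <<'E'
from ov import *
out=[]
for n,(x0,x1,y0,y1) in dict(scene=(305,405,175,255),top=(265,365,140,220)).items():
    a=arm.get_image(n)[:,:,::-1]; cv2.imwrite(f'pics/w_{n}.png',a)
    a=cv2.resize(a[y0:y1,x0:x1],None,fx=4,fy=4,interpolation=cv2.INTER_CUBIC)
    a=cv2.convertScaleAbs(a,alpha=2.0,beta=10); b=a.copy()
    overlay(b,n,x0,y0,4,(0,0,0),.09); out.append(np.vstack([a,b][:2]) if 0 else np.vstack([cv2.resize(a,(360,288)),cv2.resize(b,(360,288))]))
cv2.imwrite('pics/p4.png',np.hstack(out)); print(arm.observe()['position'],arm.observe()['width'])
E
```

```text
[ 0.55106765 -0.09476835  0.04146294] 0.9807929468049457
```

View pics/p4.png

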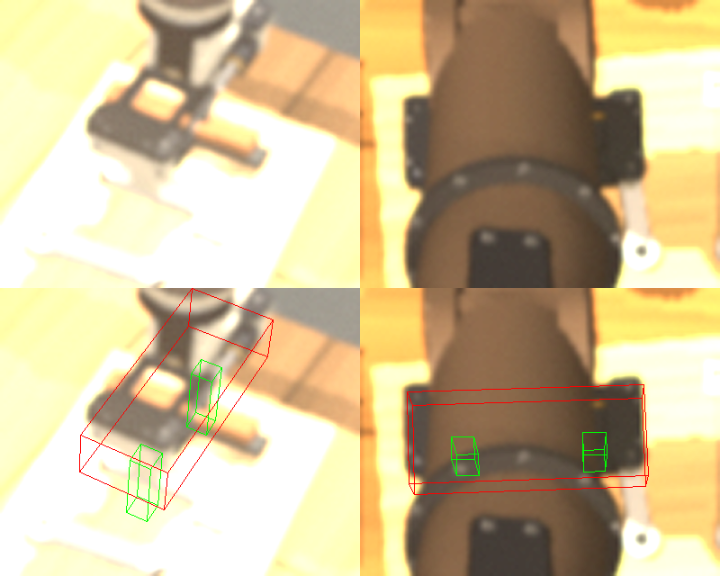

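The top view shows the gripper body matching in y, but about 3 px high. The scene view shows it about 9 px high. Both fit a tool sitting about 40 mm above the reported z. I'll go down by touch.

Emit:
send_rows:
  increments:
    - [5,[0,0,0],[0,0,0]]
    - [5,[0,0,0],[0,0,0]]
    - [5,[0,0,2],[0,0,0]]
    - [5,[0,0,2],[0,0,0]]
    - [5,[0,0,1],[0,0,0]]

```text
clock: 7.7
position: [0.5508, -0.0947, -0.0092]
ee_rot: [-3.14, -0.094, 0.003]
force: [-0.2, -0.1, 0.6]
width: 0.608
gripper_force: 0.0
```

Emit:
send_rows:
  increments:
    - [5,[0,0,0.3],[0,0,0]]
    - [5,[0,0,0],[0,0,0]]
    - [5,[0,0,0.2],[0,0,0]]
    - [5,[0,0,0],[0,0,0]]

```text
clock: 8.1
position: [0.5522, -0.0949, -0.0122]
ee_rot: [3.14, 0.094, 0.001]
force: [-0.3, 0.6, 1.0]
width: 0.547
gripper_force: 0.0
```

Emit:
send_rows:
  increments:
    - [5,[0,0,0.2],[0,0,0]]
    - [5,[0,0,0],[0,0,0]]

```text
clock: 8.3
position: [0.5518, -0.0948, -0.0146]
ee_rot: [3.14, 0.094, 0.0]
force: [0.7, 0.1, 0.8]
width: 0.547
gripper_force: 0.0
```

Emit:
send_rows:
  increments:
    - [5,[0,0,0.2],[0,0,0]]
    - [5,[0,0,0],[0,0,0]]

```text
clock: 8.5
position: [0.5516, -0.0948, -0.0169]
ee_rot: [3.14, 0.094, -0.0]
force: [0.1, 0.1, 0.2]
width: 0.55
gripper_force: 0.0
```

Emit:
send_rows:
  increments:
    - [5,[0,0,0.2],[0,0,0]]
    - [5,[0,0,0],[0,0,0]]
    - [5,[0,0,0.2],[0,0,0]]
    - [5,[0,0,0],[0,0,0]]

```text
clock: 8.9
position: [0.5519, -0.0948, -0.0192]
ee_rot: [3.14, 0.094, 0.001]
force: [-6.7, -0.7, 21.3]
width: 0.544
gripper_force: 10.6
```

Emit:
send_rows:
  increments:
    - [5,[0,0,0.2],[0,0,0]]
    - [5,[0,0,0],[0,0,0]]

```text
clock: 9.1
position: [0.5519, -0.0949, -0.0194]
ee_rot: [3.139, 0.094, 0.001]
force: [-13.2, 1.8, 45.5]
width: 0.543
gripper_force: 22.6
```

Emit:
send_rows:
  increments:
    - [5,[0,0,0.2],[0,0,0]]
    - [5,[0,0,0],[0,0,0]]

```text
clock: 9.3
position: [0.5521, -0.0949, -0.0195]
ee_rot: [3.139, 0.093, 0.003]
force: [-21.2, 1.6, 69.1]
width: 0.545
gripper_force: 34.7
```

Emit:
send_rows:
  increments:
    - [5,[0,0,-0.8],[0,0,0]]
    - [5,[0,0,0],[0,0,0]]

```text
clock: 9.5
position: [0.5527, -0.0949, -0.0152]
ee_rot: [3.14, 0.094, 0.004]
force: [0.6, 0.1, -0.6]
width: 0.541
gripper_force: 0.0
```

Emit:
send_rows:
  increments:
    - [1,[0,0,0],[0,0,0]]
    - [1,[0,0,0],[0,0,0]]
    - [1,[0,0,0],[0,0,0]]
    - [1,[0,0,0],[0,0,0]]
    - [1,[0,0,0],[0,0,0]]
  force: 35

```text
clock: 10.0
position: [0.5515, -0.0948, -0.0171]
ee_rot: [-3.14, -0.094, 0.001]
force: [0.2, -0.2, -0.0]
width: 0.218
gripper_force: 34.9
```

broken_b is gripped at 20 mm opening. Touching the board showed the real tip is the reported z plus 31 mm. I'll lift it and carry it over.

Emit:
send_rows:
  increments:
    - [1,[0,0,-3],[0,0,0]]
    - [1,[0,0,-4.8],[0,0,0]]
    - [1,[0,0,-4.8],[0,0,0]]
    - [1,[0,0,-4.8],[0,0,0]]
    - [1,[0,0,-4.8],[0,0,0]]

```text
clock: 10.5
position: [0.5512, -0.0947, 0.2072]
ee_rot: [-3.14, -0.094, 0.001]
force: [1.0, -0.1, -0.5]
width: 0.214
gripper_force: 34.9
```

Emit:
send_rows:
  increments:
    - [1,[0,0,-4.8],[0,0,0]]
    - [1,[0.6,-4.2,-1],[0,0,0]]
    - [1,[0.6,-4.2,0],[0,0,0]]
    - [1,[0.6,-4.2,0],[0,0,0]]
    - [1,[0.6,-4.2,0],[0,0,0]]

```text
clock: 11.0
position: [0.5654, 0.0758, 0.2633]
ee_rot: [3.14, 0.093, -0.0]
force: [0.2, 0.4, -0.1]
width: 0.214
gripper_force: 34.9
```

Emit:
send_rows:
  increments:
    - [1,[0.6,-4.2,0],[0,0,0]]
    - [1,[0.6,-4.2,0],[0,0,0]]
    - [1,[0.6,-4.2,0],[0,0,0]]
    - [1,[0.6,-4.2,0],[0,0,-0.1]]
    - [1,[0,0,0],[0,0,-0.14]]

```text
clock: 11.5
position: [0.5773, 0.2515, 0.2626]
ee_rot: [-3.099, -0.489, 0.002]
force: [-0.4, 0.8, -0.4]
width: 0.213
gripper_force: 34.9
```

Emit:
send_rows:
  increments:
    - [1,[0,0,0],[0,0,-0.13]]
    - [1,[0,0,0],[0,0,-0.13]]
    - [1,[0,0,0],[0,0,-0.13]]
    - [1,[0,0,0],[0,0,-0.13]]
    - [1,[0,0,0],[0,0,-0.13]]

```text
clock: 12.0
position: [0.5794, 0.2433, 0.2628]
ee_rot: [2.79, 1.444, -0.001]
force: [-0.2, 0.3, -1.3]
width: 0.215
gripper_force: 34.9
```

Emit:
send_rows:
  increments:
    - [1,[0,0,0],[0,0,-0.13]]
    - [1,[0,0,0],[0,0,-0.13]]
    - [1,[0,0,0],[0,0,-0.13]]
    - [1,[0,0,0],[0,0,-0.13]]
    - [1,[0,0,0],[0,0,-0.13]]

```text
clock: 12.5
position: [0.5795, 0.2432, 0.2629]
ee_rot: [-2.183, -2.259, 0.001]
force: [0.5, -0.5, -1.5]
width: 0.212
gripper_force: 34.9
```

```bash
python3 -c "
from h import *
togo([.581,.286,.134],.042);print(arm.observe()['position'])"
```

```text
tool x,y axes [[-0.034, 0.999, -0.0], [0.999, 0.034, -0.001]] shift cm [ 4.28  0.31 12.88] turn [-0.001  0.    -0.008] clk 12.5 w 0.2119061987970472
[0.57947077 0.24323166 0.262865  ]
```

Emit:
send_rows:
  increments:
    - [1,[2.2,0.2,0],[0,0,0]]
    - [1,[2.1,0.1,2],[0,0,0]]
    - [1,[0,0,2.5],[0,0,0]]
    - [1,[0,0,0],[0,0,0]]
    - [1,[0,0,0],[0,0,0]]

```text
clock: 13.0
position: [0.5814, 0.2858, 0.2182]
ee_rot: [-2.19, -2.253, 0.002]
force: [0.7, 0.3, -0.9]
width: 0.214
gripper_force: 34.9
```

```bash
python3 -c "
from h import *
togo([.581,.286,.134],.042)
from ov import *
out=[]
for n,(x0,x1,y0,y1) in dict(scene=(365,465,80,160),top=(120,240,115,211)).items():
    a=arm.get_image(n)[:,:,::-1]; f=4 if n=='scene' else 10/3
    a=cv2.resize(a[y0:y1,x0:x1],(400,320),interpolation=cv2.INTER_CUBIC)
    a=cv2.convertScaleAbs(a,alpha=1.6,beta=10)
    overlay(a,n,x0,y0,f,(0,0,.031),.02); out.append(a)
cv2.imwrite('pics/p5.png',np.hstack(out))"
```

```text
tool x,y axes [[-0.028, 1.0, -0.001], [1.0, 0.028, -0.001]] shift cm [ 0.03 -0.03  8.42] turn [-0.001  0.001 -0.014] clk 13.0 w 0.21375341335394074
```

View pics/p5.png

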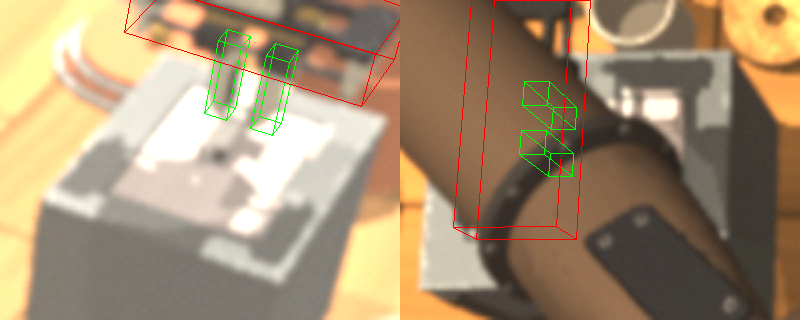

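The overlay with the +31 mm offset sits on the real fingers at (230,80) and (270,85) in the scene half, over the hinge side of the flap. I'll push down now.

Emit:
send_rows:
  increments:
    - [1,[0,0,2],[0,0,0]]
    - [1,[0,0,1.5],[0,0,0]]
    - [1,[0,0,1],[0,0,0]]
    - [1,[0,0,1],[0,0,0]]
    - [1,[0,0,0],[0,0,0]]

```text
clock: 13.6
position: [0.5818, 0.2869, 0.1641]
ee_rot: [2.189, 2.253, 0.002]
force: [-3.7, -2.1, 9.6]
width: 0.214
gripper_force: 35.0
```

Emit:
send_rows:
  increments:
    - [1,[0,0,1],[0,0,0]]
    - [1,[0,0,1],[0,0,0]]
    - [1,[0,0,0.7],[0,0,0]]
    - [1,[0,0,0.3],[0,0,0]]
    - [1,[0,0,0],[0,0,0]]

```text
clock: 14.1
position: [0.5806, 0.2881, 0.1344]
ee_rot: [-2.187, -2.254, -0.002]
force: [-6.3, 0.6, 7.9]
width: 0.216
gripper_force: 35.0
```

```bash
python3 -c "
from h import *
togo([.581,.286,.134],.042)"
```

```text
tool x,y axes [[-0.03, 1.0, 0.002], [1.0, 0.03, -0.0]] shift cm [-0.21  0.03  0.04] turn [-0.    -0.002 -0.012] clk 14.1 w 0.21615053123782477
```

The force is about 10 N, as expected for the flap held open. Releasing narrowly.

Emit:
send_rows:
  increments:
    - [3.4,[0,0,0.2],[0,0,0]]
    - [3.4,[0,0,0],[0,0,0]]
    - [3.4,[0,0,0],[0,0,0]]
    - [3.4,[0,0,0],[0,0,0]]
    - [3.4,[0,0,0],[0,0,0]]

```text
clock: 14.6
position: [0.5782, 0.2878, 0.1317]
ee_rot: [-2.184, -2.254, 0.004]
force: [-11.7, 1.0, 5.6]
width: 0.371
gripper_force: 6.3
```

Emit:
send_rows:
  increments:
    - [3.4,[0,0,0],[0,0,0]]
    - [3.4,[0,0,0],[0,0,0]]
    - [3.4,[0,0,0],[0,0,0]]
    - [3.4,[0,0,0],[0,0,0]]
    - [3.4,[0,0,0],[0,0,0]]

```text
clock: 15.1
position: [0.5781, 0.2879, 0.1317]
ee_rot: [-2.184, -2.254, 0.004]
force: [-11.8, 0.2, 5.9]
width: 0.367
gripper_force: 6.3
```

Emit:
send_rows:
  increments:
    - [3.4,[0,0,-2],[0,0,0]]
    - [3.4,[0,0,-3],[0,0,0]]
    - [3.4,[0,0,-4],[0,0,0]]
    - [3.4,[0,0,-4],[0,0,0]]
    - [3.4,[0,0,0],[0,0,0]]

```text
clock: 15.6
position: [0.5834, 0.2887, 0.268]
ee_rot: [2.188, 2.251, 0.015]
force: [0.1, -0.6, 0.1]
width: 0.369
gripper_force: 0.0
```

```bash
python3 -c "
from h import *
import cv2
togo([.534,-.1835,-.0135],.17+np.pi/2);s=arm.observe();print(s['position'],s['force'])
cv2.imwrite('pics/r1.png',arm.get_image('scene')[:,:,::-1])
a=cv2.imread('pics/scene0.png').astype(int);b=cv2.imread('pics/r1.png').astype(int)
for n,X in dict(flap=[.55,.30,.21],flap2=[.53,.25,.21],flap3=[.53,.34,.21]).items():
    u,v=proj('scene',X).astype(int);print(n,a[v-1:v+2,u-1:u+2].mean((0,1)).round(),b[v-1:v+2,u-1:u+2].mean((0,1)).round())"
```

```text
tool x,y axes [[-0.029, 1.0, 0.005], [1.0, 0.029, 0.008]] shift cm [-47.21  -6.52  27.85] turn [ 0.003 -0.01   1.429] clk 15.6 w 0.36863915804401204
[0.58342779 0.28872553 0.26796088] [ 0.09384391 -0.55205008  0.10303456]
flap [184. 200. 217.] [188. 204. 220.]
flap2 [181. 196. 215.] [182. 198. 216.]
flap3 [183. 199. 217.] [187. 203. 219.]
```

Emit:
send_rows:
  increments:
    - [5,[-4.3,-0.6,0],[0,0,0]]
    - [5,[-4.3,-0.6,0],[0,0,0]]
    - [5,[-4.3,-0.6,0],[0,0,0]]
    - [5,[-4.3,-0.6,0],[0,0,0]]
    - [5,[-4.3,-0.6,0],[0,0,0]]

```text
clock: 16.15
position: [0.5568, 0.0686, 0.2604]
ee_rot: [-2.189, -2.253, 0.002]
force: [0.3, -0.9, 0.0]
width: 0.543
gripper_force: 0.0
```

Emit:
send_rows:
  increments:
    - [5,[-4.3,-0.6,0],[0,0,0]]
    - [5,[-4.3,-0.6,0],[0,0,0]]
    - [5,[-4.3,-0.6,0],[0,0,0]]
    - [5,[-4.3,-0.6,0],[0,0,0]]
    - [5,[-4.3,-0.6,0],[0,0,0]]

```text
clock: 16.65
position: [0.5328, -0.1471, 0.2606]
ee_rot: [-2.189, -2.252, 0.001]
force: [0.8, -0.5, 0.6]
width: 0.541
gripper_force: 0.0
```

Emit:
send_rows:
  increments:
    - [5,[-4.2,-0.5,0],[0,0,0]]
    - [5,[0,0,0],[0,0,0.13]]
    - [5,[0,0,0],[0,0,0.13]]
    - [5,[0,0,0],[0,0,0.13]]
    - [5,[0,0,0],[0,0,0.13]]

```text
clock: 17.15
position: [0.5294, -0.1875, 0.2603]
ee_rot: [-2.699, -1.606, 0.002]
force: [-1.1, 0.2, 0.3]
width: 0.547
gripper_force: 0.0
```

Emit:
send_rows:
  increments:
    - [5,[0,0,0],[0,0,0.13]]
    - [5,[0,0,0],[0,0,0.13]]
    - [5,[0,0,0],[0,0,0.13]]
    - [5,[0,0,0],[0,0,0.13]]
    - [5,[0,0,0],[0,0,0.13]]

```text
clock: 17.65
position: [0.5295, -0.1873, 0.2603]
ee_rot: [-3.071, -0.661, 0.002]
force: [0.2, 0.3, 0.2]
width: 0.542
gripper_force: 0.0
```

Emit:
send_rows:
  increments:
    - [5,[0,0,3],[0,0,0.13]]
    - [5,[0,0,4],[0,0,0.13]]
    - [5,[0,0,4],[0,0,0]]
    - [5,[0,0,0],[0,0,0]]
    - [5,[0,0,0],[0,0,0]]

```text
clock: 18.15
position: [0.5296, -0.1871, 0.1513]
ee_rot: [-3.129, -0.267, 0.003]
force: [0.0, -0.4, 0.8]
width: 0.544
gripper_force: 0.0
```

```bash
python3 - <<'E'
from h import *
import cv2
togo([.534,-.1835,-.0135],.17+np.pi/2);s=arm.observe();print(s['position'])
a0=cv2.imread('pics/top0.png'); b0=arm.get_image('top')[:,:,::-1]
a1=cv2.imread('pics/scene0.png'); b1=arm.get_image('scene')[:,:,::-1]
f=lambda im,x0,x1,y0,y1,s:cv2.resize(im[y0:y1,x0:x1],s,interpolation=cv2.INTER_CUBIC)
up=np.hstack([f(a0,120,240,125,221,(360,288)),f(b0,120,240,125,221,(360,288))])
dn=np.hstack([f(a1,265,465,90,320,(250,288)),f(b1,265,465,90,320,(250,288)),f(b0,265,415,145,235,(220,288))])
cv2.imwrite('pics/r2.png',np.vstack([up,dn]))
for n,A,B,(x0,x1,y0,y1) in(('top',a0,b0,(145,204,146,185)),('scene',a1,b1,(395,445,105,135))):
    d=np.abs(A[y0:y1,x0:x1].astype(int)-B[y0:y1,x0:x1]).mean(2); print(n,d.mean(),d.max())
E
```

```text
tool x,y axes [[0.986, 0.169, -0.002], [0.169, -0.986, -0.001]] shift cm [ 0.52 -0.26 16.48] turn [-0.001  0.002  0.   ] clk 18.15 w 0.5444288351574718
[ 0.52963398 -0.18706541  0.15133906]
top 22.985948138490514 24.666666666666668
scene 12.160444444444442 15.0
```

The flap is shut and evenly lit with nothing on it, so broken_b is inside. Now broken_a.

Emit:
send_rows:
  increments:
    - [5,[0.5,-0.3,3],[0,0,0]]
    - [5,[0,0,4],[0,0,0]]
    - [5,[0,0,4],[0,0,0]]
    - [5,[0,0,2],[0,0,0]]
    - [5,[0,0,0],[0,0,0]]

```text
clock: 18.75
position: [0.5339, -0.1834, 0.0204]
ee_rot: [-3.13, -0.266, 0.003]
force: [-0.2, 0.0, 0.5]
width: 0.544
gripper_force: 0.0
```

Emit:
send_rows:
  increments:
    - [5,[0,0,1.5],[0,0,0]]
    - [5,[0,0,1.5],[0,0,0]]
    - [5,[0,0,0.6],[0,0,0]]
    - [5,[0,0,0],[0,0,0]]
    - [5,[0,0,0],[0,0,0]]

```text
clock: 19.25
position: [0.5357, -0.1837, -0.0132]
ee_rot: [3.129, 0.266, 0.003]
force: [-0.1, -0.6, 0.0]
width: 0.544
gripper_force: 0.0
```

Emit:
send_rows:
  increments:
    - [1,[0,0,0],[0,0,0]]
    - [1,[0,0,0],[0,0,0]]
    - [1,[0,0,0],[0,0,0]]
    - [1,[0,0,0],[0,0,0]]
    - [1,[0,0,0],[0,0,0]]
  force: 35

```text
clock: 19.75
position: [0.5346, -0.1837, -0.0145]
ee_rot: [3.13, 0.266, 0.0]
force: [0.8, -0.8, 2.6]
width: 0.214
gripper_force: 35.0
```

Emit:
send_rows:
  increments:
    - [1,[0,0,-3],[0,0,0]]
    - [1,[0,0,-4.8],[0,0,0]]
    - [1,[0,0,-4.8],[0,0,0]]
    - [1,[0,0,-4.8],[0,0,0]]
    - [1,[0,0,-4.8],[0,0,0]]

```text
clock: 20.25
position: [0.5338, -0.1831, 0.2092]
ee_rot: [-3.13, -0.267, 0.001]
force: [0.8, 0.1, -2.4]
width: 0.216
gripper_force: 35.0
```

Emit:
send_rows:
  increments:
    - [1,[0,0,-4.8],[0,0,0]]
    - [1,[1.1,-4.1,-0.5],[0,0,0]]
    - [1,[1.1,-4.1,0],[0,0,0]]
    - [1,[1.1,-4.1,0],[0,0,0]]
    - [1,[1.1,-4.1,0],[0,0,0]]

```text
clock: 20.75
position: [0.5498, -0.0127, 0.2603]
ee_rot: [3.13, 0.266, -0.0]
force: [0.2, 0.4, -2.0]
width: 0.216
gripper_force: 35.0
```

Emit:
send_rows:
  increments:
    - [1,[1.1,-4.1,0],[0,0,0]]
    - [1,[1.1,-4.1,0],[0,0,0]]
    - [1,[1.1,-4.1,0],[0,0,0]]
    - [1,[1.1,-4.1,0],[0,0,0]]
    - [1,[1.1,-4.1,0],[0,0,0]]

```text
clock: 21.25
position: [0.5694, 0.1986, 0.26]
ee_rot: [3.13, 0.266, -0.001]
force: [1.0, -0.6, -1.4]
width: 0.215
gripper_force: 35.0
```

Emit:
send_rows:
  increments:
    - [1,[1.1,-4.1,0],[0,0,0]]
    - [1,[1.1,-4.1,0],[0,0,0]]
    - [1,[0,0,0],[0,0,-0.13]]
    - [1,[0,0,0],[0,0,-0.13]]
    - [1,[0,0,0],[0,0,-0.13]]

```text
clock: 21.75
position: [0.5771, 0.2821, 0.2596]
ee_rot: [3.016, 0.878, -0.002]
force: [0.7, -0.3, -0.9]
width: 0.211
gripper_force: 35.0
```

Emit:
send_rows:
  increments:
    - [1,[0,0,0],[0,0,-0.13]]
    - [1,[0,0,0],[0,0,-0.13]]
    - [1,[0,0,0],[0,0,-0.13]]
    - [1,[0,0,0],[0,0,-0.13]]
    - [1,[0,0,0],[0,0,-0.13]]

```text
clock: 22.25
position: [0.5773, 0.2814, 0.2598]
ee_rot: [-2.579, -1.793, 0.002]
force: [1.1, -0.8, -0.8]
width: 0.214
gripper_force: 35.0
```

Emit:
send_rows:
  increments:
    - [1,[0,0,0],[0,0,-0.13]]
    - [1,[0,0,0],[0,0,-0.13]]
    - [1,[0,0,0],[0,0,-0.13]]
    - [1,[0,0,0],[0,0,0]]
    - [1,[0,0,0],[0,0,0]]

```text
clock: 22.75
position: [0.5775, 0.2814, 0.2599]
ee_rot: [-2.193, -2.249, 0.001]
force: [0.3, 0.4, -0.6]
width: 0.214
gripper_force: 35.0
```

```bash
python3 -c "
from h import *
togo([.581,.286,.134],.042);print(arm.observe()['position'])"
```

```text
tool x,y axes [[-0.025, 1.0, -0.0], [1.0, 0.025, -0.001]] shift cm [ 0.45  0.37 12.59] turn [-0.001  0.    -0.017] clk 22.75 w 0.214461917215404
[0.57745437 0.28141646 0.25993203]
```

Emit:
send_rows:
  increments:
    - [1,[0.4,0.4,3],[0,0,0]]
    - [1,[0,0,3],[0,0,0]]
    - [1,[0,0,2],[0,0,0]]
    - [1,[0,0,1],[0,0,0]]
    - [1,[0,0,0.5],[0,0,0]]

```text
clock: 23.25
position: [0.5828, 0.2856, 0.166]
ee_rot: [2.192, 2.248, 0.003]
force: [1.0, -1.7, 10.1]
width: 0.211
gripper_force: 35.0
```

Emit:
send_rows:
  increments:
    - [1,[0,0,1],[0,0,0]]
    - [1,[0,0,1],[0,0,0]]
    - [1,[0,0,0.8],[0,0,0]]
    - [1,[0,0,0.5],[0,0,0]]
    - [1,[0,0,0],[0,0,0]]

```text
clock: 23.75
position: [0.581, 0.2868, 0.1337]
ee_rot: [-2.191, -2.251, -0.002]
force: [-5.8, -1.3, 9.8]
width: 0.211
gripper_force: 42.8
```

Emit:
send_rows:
  increments:
    - [3.4,[0,0,0.2],[0,0,0]]
    - [3.4,[0,0,0],[0,0,0]]
    - [3.4,[0,0,0],[0,0,0]]
    - [3.4,[0,0,0],[0,0,0]]
    - [3.4,[0,0,0],[0,0,0]]

```text
clock: 24.25
position: [0.5785, 0.2867, 0.1309]
ee_rot: [-2.188, -2.251, 0.004]
force: [-10.3, -1.2, 7.0]
width: 0.369
gripper_force: 6.3
```

Emit:
send_rows:
  increments:
    - [3.4,[0,0,0],[0,0,0]]
    - [3.4,[0,0,0],[0,0,0]]
    - [3.4,[0,0,0],[0,0,0]]
    - [3.4,[0,0,0],[0,0,0]]
    - [3.4,[0,0,0],[0,0,0]]

```text
clock: 24.75
position: [0.5785, 0.2867, 0.1309]
ee_rot: [-2.188, -2.251, 0.004]
force: [-10.7, -0.2, 6.5]
width: 0.368
gripper_force: 6.3
```

Emit:
send_rows:
  increments:
    - [3.4,[0,0,-2],[0,0,0]]
    - [3.4,[0,0,-3],[0,0,0]]
    - [3.4,[0,0,-4],[0,0,0]]
    - [3.4,[0,0,-4],[0,0,0]]
    - [3.4,[0,0,0],[0,0,0]]

```text
clock: 25.25
position: [0.5831, 0.2884, 0.267]
ee_rot: [2.191, 2.249, 0.015]
force: [0.9, 0.9, -0.0]
width: 0.366
gripper_force: 0.0
```

Emit:
send_rows:
  increments:
    - [3.4,[-4.5,-1.8,0],[0,0,0]]
    - [3.4,[-4.5,-1.8,0],[0,0,0]]
    - [3.4,[-4.5,-1.8,0],[0,0,0]]
    - [3.4,[-4.5,-1.8,0],[0,0,0]]
    - [3.4,[-4.5,-1.8,0],[0,0,0]]

```text
clock: 25.75
position: [0.4971, 0.0566, 0.2603]
ee_rot: [2.192, 2.25, 0.0]
force: [0.6, -0.1, -0.7]
width: 0.368
gripper_force: 0.0
```

Emit:
send_rows:
  increments:
    - [3.4,[-4.5,-1.8,0],[0,0,0]]
    - [3.4,[-4.5,-1.8,0],[0,0,0]]
    - [3.4,[0,0,0],[0,0,0]]
    - [3.4,[0,0,0],[0,0,0]]

```text
clock: 26.15
position: [0.4644, -0.034, 0.2606]
ee_rot: [2.195, 2.247, 0.0]
force: [0.5, 1.1, -0.0]
width: 0.369
gripper_force: 0.0
```

```bash
python3 - <<'E'
from h import *
import cv2
print(arm.observe()['position'])
b0=arm.get_image('top')[:,:,::-1];b1=arm.get_image('scene')[:,:,::-1]
f=lambda im,x0,x1,y0,y1,s:cv2.resize(im[y0:y1,x0:x1],s,interpolation=cv2.INTER_CUBIC)
cv2.imwrite('pics/r3.png',np.vstack([f(b0,110,430,85,245,(600,300)),f(b1,260,500,75,195,(600,300))]))
E
```

```text
[ 0.46443888 -0.03402657  0.26055879]
```

View pics/r3.png

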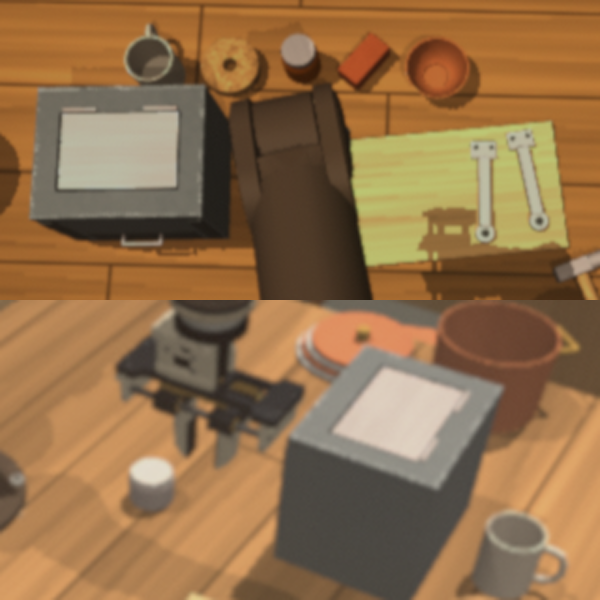

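The flap is shut at (118,150) with nothing on it. Both rejects are gone from the board, and the two whole handles at (485,190) and (528,180) are untouched. I'm handing in.

```bash
python3 -c "
from cell import arm
print(arm.sign_off())"
```

```text
the job is handed in; nothing more can be done
None
```

I dropped both broken handles, one at a time, through the flap into the scrap box; it sprang shut after each, both whole handles are where they lay, and I handed the job in at about 26 s.

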